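# Lock the shaker tray for transport

### The job

Make the laboratory shaker ready to be moved: swing the grey guard flap back until it stays open by itself, push the blue tray along so that the hole in its orange tongue lines up with the hole in the steel bridge, and drive the orange-knobbed pin down through both until its knob sits flush on the bridge. The end of the pin's travel is stiff and has to be pressed. Open the flap before the pin goes in, and leave the white-knobbed spare pin in its rack and the three bottles standing where they are.

Things in the scene. Friction and masses are not known exactly. Their poses are not given: they have to be found in the camera images.
- shaker: White bench-top shaker, fixed. Origin on the bench straight below the lock hole; x points to the far side, y along the tray's slide; turned by up to 20 degrees. White base x -80..80, y -110..250 mm, 50 mm high. A steel bridge plate (x -60..75, y -30..30 mm, top at z 80, 10 mm thick) spans the tray's orange tongue.
- lock_hole (a point): Centre of the 15 mm through hole in the bridge, at its top face, 80 mm above the bench; axes as the shaker's. Covered by the flap until it is open. Below lies a 17 mm bore; in it the pin's tip meets a stiff brass slider 12 mm before the pin is home, which takes 6 to 10 N to push down and stays down.
- tray_hole (a point): Centre of the 15 mm through hole in the tray's orange tongue, at its top face, 64 mm above the bench. The tongue is 50 mm wide, 8 mm thick and slides along the shaker's y under the bridge (6 mm gap). At the start the hole is 45 to 90 mm to the +y side of the lock hole, in plain view.
- tray_push (a point): Middle of the top edge of the blue tray's upright end wall, on its outer (+y) face, 185 mm to the +y side of the tray hole. Wall 140 mm long (shaker's x), 8 mm thick, from 56 to 110 mm above the bench. Push it towards -y, or back from inside the tray (70 mm free strip). Vials in the tray reach 121 mm above the bench, its other walls 84 mm.
- tray (a joint): Travel of the tray in m towards the shaker's -y, 0 to 0.115. The holes are in line at 0.090. Starts between 0 and 0.045. It slides with about 3 N of friction and stays where it is left.
- flap (a joint): Angle of the guard flap, rad: 0 shut on the bridge, 2.1 open against its stop, leaning away. Swings freely: falls shut below about 1.35, open above. Hinge along the shaker's y at x 75, z 84 mm. Plate 125 mm from hinge to front edge, 70 mm wide, 6 mm thick, its top 88 mm above the bench when shut; mass 160 g.
- flap_fin (a point): Middle of the top edge of the green upright fin on the flap, on its front face. Fin 60 mm wide, 8 mm thick, 60 mm tall; front face 54 mm from the hinge line; when shut its top is 148 mm above the bench. Pushing it towards the shaker's +x swings the flap open.
- pin: Loose steel locking pin with an orange knob. Origin at the tip, z up along it. Shank 12 mm in diameter, 62 mm long, its lowest 12 mm tapering to 6 mm; knob 26 mm in diameter, 44 mm tall (62 to 106 mm from the tip). About 110 g. Starts upright in either rack place, hanging by its knob on the rack's top.
- pin_shoulder (a point): Underside of the pin's orange knob, on its axis, 62 mm above the tip: this comes to rest on the bridge when the pin is home.
- rack: Grey fixed block, 150 mm along its x, 60 mm along its y, 70 mm high, with two 18 mm holes at x -37 and 37 mm. Origin at the centre of its underside.
- spare: Spare pin like the locking pin but with a white knob (26 mm in diameter, 44 mm tall) and a shank only 35 mm long; stands in the other place of the rack. Origin at its tip. Not to be used.
- blue_bottle: Loose bottle, 64 mm in diameter, 170 mm tall, blue, standing beyond the tray's end wall. Origin at the centre of its base.
- pink_bottle: Loose bottle, 56 mm in diameter, 120 mm tall, pink, standing in front of the shaker. Origin at the centre of its base.
- amber_jar: Loose amber bottle, 56 mm in diameter, 140 mm tall, standing beyond the rack. Origin at the centre of its base.
There are look-alikes about, which are no part of the job. What is shaped like the rack but black, red or turquoise is not meant.

How it is judged:
By the outcome, as a careful person would: the job done as asked, in the order asked, and still so for the second after the job is handed in, with the robot touching nothing.
It also fails if it takes over 72 s, if anything falls off the work surface, if the arm or the gripper's body presses on something with over 40 N, if the wrist force passes 120 N, or if a joint passes its speed limit or range.

### The arm

A 6-joint arm with a two-finger parallel gripper is mounted at the origin on the work surface. World frame = base frame: x ahead of the robot, y to its left, z up, the work surface at z = 0. Lengths are in m, angles in degrees, forces in N, time in s.
With the tool pointing down it reaches from about 0.4 to 0.825 m from the base axis. Payload 7 kg.
Tool frame: the origin (TCP) lies midway between the tips of the shut fingers; the grasp point (between the pads) lies r.pinch_z behind it (r.pinch_z is the distance from the TCP to the grasp point, in m); z points along the fingers, y is the line along which they close (so a half turn about z gives the same grasp; the last joint's range is limited). The gripper opens to 88 mm and grips with 3 to 60 N. Pads are 19 mm wide; open, the fingers measure 130 mm over their backs; the gripper's body (78 mm by 193 mm) begins 47 mm behind the grasp point.
Start: joints at [80.277, 20.546, 0.682, 0, -70.136, -16.507], TCP at [0.298, 0.605, 0.227] pointing down, gripper open.
Joint ranges: [-176.03, 176.03], [-82.01, 121.73], [-58.28, 71.71], [-173.87, 95.51], [-174.79, -0.11], [-173.66, 173.66]. Speed limits (degrees/s): [136.94, 136.94, 172.46, 180, 180, 180].

### API

Orientations are given as [roll, pitch, yaw] about the fixed x, y, z axes, in that order (R = Rz(yaw) Ry(pitch) Rx(roll)).
In Python, from plant import r, optics, job gives the robot as it stands.
- The arm moves only by the shell command python3 -m crank 'ROWS' [FORCE]. ROWS is JSON, a list of rows, each an object with "xyz": the shift along the tool's x, y, z in units of 30 mm (1.0 is 30 mm), a list of three; "delta_rot": the turn, a rotation vector about the tool's x, y, z in degrees, a list of three; "claw": the closure, from 0 (fully open) to 1 (shut). A call has 1 to 20 rows; each row is the pose to reach, as a shift and turn from the pose commanded when the call began, along the tool's axes at that moment; what a row does not reach only later rows make up. A row lasts 1/8 s, in which the tool goes at most 62.5 mm and 10.7 degrees, less where a joint would pass 70% of its speed; a pose out of reach is approached as far as the arm can. A call with a gripper value outside its range is refused whole. The fingers move at their own pace and stop on an object; FORCE is the grip in N (left out, the last holds). Time passes only in rows, so rows that repeat a pose let the fingers close. It gives the time, the measured TCP pose, the force, the opening and the grip force at its end, in the units of the state.
- r.get_state(): the state, without advancing time (a new reading comes with each control period).
- optics.capture(name): name is "scene" or "side" or "wrist"; returns a dict with "img" (384x512x3 uint8, blue, green, red), "fovy" (degrees; the focal length in pixels is half the picture's height over the tangent of half this angle, whatever the lens; pixels are square), "cx", "cy" (the principal point, pixels), "dist" ([k1, k2, p1, p2, k3] as OpenCV has them; the pictures are not rectified), "eye" and "rotation" of the camera in the world; the wrist camera has in their place "hand_eye" (4x4, takes a point from camera to tool coordinates, whose origin is the TCP and whose axes are the flange's). Camera axes: x right, y up, looking along -z (the intrinsics and any distortion apply to the point x, -y, -z); pixel columns grow to the right and rows downward; lengths in m; the calibration is good to about 2 mm. A picture is of the moment at which its call begins: read the wrist's pose just before it. There is no depth.
- job.close_job(): hands the job in; it is judged then, once.
The state is a dict: "time_s": time; "joints": joint angles; "qd": joint speeds; "joint_torque": joint torques, N m; "tcp_pos": TCP position; "eef_rot": TCP orientation; "contact_force": force on the tool from outside, world axes, zero at the start; "moment": the same for the moment, N m; "gripper_width": finger opening in m; "gripper_force": force on a finger pad.
Only numpy, scipy, OpenCV 4.12 (cv2) and the standard library are available. Lean on these libraries where they do the work, as an engineer would, in place of code of your own. Each camera call takes 0.05 s, during which the arm holds its last target. There are 200 camera calls.

## Working session

There is one attempt and no reset: what is moved stays moved. The work goes in short steps, Python scripts to look and compute and a shell command to move; the robot and the scene stay as the last step left them, time stands still between calls to the robot, and variables do not carry over. Pictures are saved under pics/ and viewed, at most 10 in all, crops included, and the job is handed in when it is done.

```bash
ls; mkdir -p pics
python3 - <<'E'
from plant import r, optics, job
import cv2
print(r.get_state(), r.pinch_z)
for n in ("scene","side"):
    c=optics.capture(n); cv2.imwrite(f"pics/{n}0.png",c["img"]); print({k:v for k,v in c.items() if k!="img"})
c=optics.capture("wrist");cv2.imwrite("pics/wrist0.png",c["img"]);print({k:v for k,v in c.items() if k!="img"})
E
```

```text
pics
{'time_s': 0.0, 'joints': array([ 8.02776153e+01,  2.05923554e+01,  6.30749512e-01, -1.98438891e-02,
       -7.01334143e+01, -1.65069636e+01]), 'qd': array([-0.00336956,  0.01010949,  0.05007284,  0.03416315, -0.02402354,
       -0.07601608]), 'joint_torque': array([ 3.32790805e-04, -5.82724142e+01,  2.93051970e+01,  6.99717790e+00,
        6.76054580e-03, -1.58779017e-04]), 'tcp_pos': array([0.29813347, 0.60503345, 0.22559018]), 'eef_rot': array([ 1.79903595e+02, -9.11558992e-03, -2.62360997e+01]), 'contact_force': array([-1.09474612,  0.38136024,  1.11538249]), 'moment': array([0.03877826, 0.04487903, 0.03167789]), 'gripper_force': 0.0, 'gripper_width': 0.08731047173994157} 0.0188
{'fovy': 51.881103713494575, 'cx': 257.15099203064585, 'cy': 192.39552252543524, 'dist': array([0.04752069, 0.        , 0.        , 0.        , 0.        ]), 'eye': array([ 1.372545  , -0.35428602,  0.86598093]), 'rotation': array([50.59024577,  0.97725671, 68.40889897])}
{'fovy': 57.00093216731962, 'cx': 256.2755401648436, 'cy': 188.80729579220716, 'dist': array([0.00335224, 0.        , 0.        , 0.        , 0.        ]), 'eye': array([ 0.00184232, -0.55329696,  0.82058732]), 'rotation': array([ 46.75285506,  -0.691803  , -44.11481146])}
{'fovy': 67.9129773803615, 'cx': 253.6437643065509, 'cy': 190.95169947130967, 'dist': array([-0.05605708,  0.        ,  0.        ,  0.        ,  0.        ]), 'hand_eye': array([[-6.76875530e-04,  9.61052349e-01,  2.76365563e-01,
         7.50700440e-02],
       [ 9.99999753e-01,  5.97625126e-04,  3.70980849e-04,
        -5.72140425e-04],
       [ 1.91369011e-04,  2.76365746e-01, -9.61052516e-01,
        -1.58235566e-01],
       [ 0.00000000e+00,  0.00000000e+00,  0.00000000e+00,
         1.00000000e+00]])}
```

View pics/scene0.png

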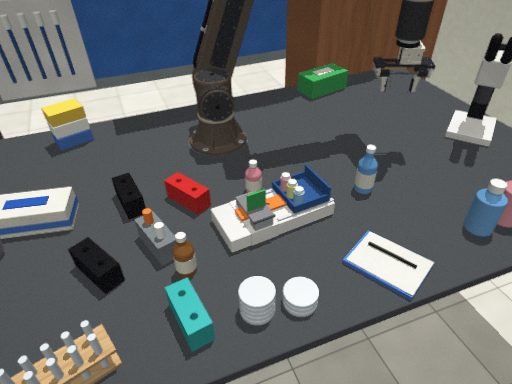

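View pics/side0.png

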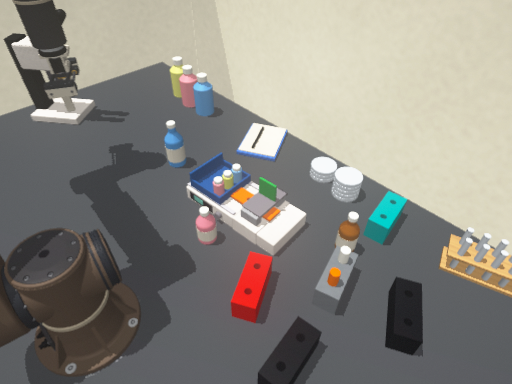

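The scene view shows the white shaker at about (272,210), with the green fin at (257,200), the blue tray at (302,188), and the orange knob at (148,215) with the white knob at (158,230) on the grey rack. The look-alikes are the black blocks at (128,195) and (97,265), the red one at (187,192) and the turquoise one at (190,312). Only the grey block at (158,238) fits the rack. I'll confirm it in an enlarged crop.

```bash
cat > h.py <<'E'
import numpy as np, cv2
from scipy.spatial.transform import Rotation as R
from plant import r, optics
def euler(e): return R.from_euler('xyz',e,degrees=True).as_matrix()
class Cam:
    def __init__(s,name):
        st=r.get_state(); c=optics.capture(name); s.img=c["img"]; h=s.img.shape[0]
        f=h/2/np.tan(np.radians(c["fovy"]/2)); s.K=np.array([[f,0,c["cx"]],[0,f,c["cy"]],[0,0,1]]); s.d=np.array(c["dist"])
        if "eye" in c: s.Rm=euler(c["rotation"]); s.eye=np.array(c["eye"])
        else:
            Rt=euler(st["eef_rot"]); H=np.array(c["hand_eye"]); s.Rm=Rt@H[:3,:3]; s.eye=Rt@H[:3,3]+st["tcp_pos"]
    def ray(s,uv):
        p=cv2.undistortPoints(np.array(uv,float).reshape(-1,1,2),s.K,s.d).reshape(-1,2)
        d=np.c_[p[:,0],-p[:,1],-np.ones(len(p))]@s.Rm.T
        return d/np.linalg.norm(d,axis=1,keepdims=True)
    def onz(s,uv,z):
        d=s.ray(uv); return s.eye+d*((z-s.eye[2])/d[:,2:])
    def proj(s,P):
        q=(np.atleast_2d(P)-s.eye)@s.Rm; q=q*[1,-1,-1]
        return cv2.projectPoints(q,np.zeros(3),np.zeros(3),s.K,s.d)[0].reshape(-1,2)
    def mask(s,lo,hi,roi=None):
        m=cv2.inRange(cv2.cvtColor(s.img,cv2.COLOR_BGR2HSV),np.array(lo),np.array(hi))
        if roi is not None:
            k=np.zeros_like(m); x0,y0,x1,y1=roi; k[y0:y1,x0:x1]=255; m&=k
        return m
def tri(cs,uvs):
    A=np.zeros((3,3));b=np.zeros(3)
    for c,uv in zip(cs,uvs):
        d=c.ray(uv)[0];M=np.eye(3)-np.outer(d,d);A+=M;b+=M@c.eye
    P=np.linalg.solve(A,b); return P,[np.round(c.proj(P)[0]-uv,1) for c,uv in zip(cs,uvs)]
E
python3 - <<'E'
import cv2,numpy as np
a=cv2.imread("pics/scene0.png")[150:300,115:345];b=cv2.imread("pics/side0.png")[145:315,175:365]
a=cv2.resize(a,None,fx=3.4,fy=3.4,interpolation=3)[:,:];b=cv2.resize(b,None,fx=3.4,fy=3.4,interpolation=3)
a=cv2.resize(a,(460,300));b=cv2.resize(b,(335,300))
cv2.imwrite("pics/crop1.png",np.hstack([a,b]))
E
```

```text
(no output)
```

View pics/crop1.png

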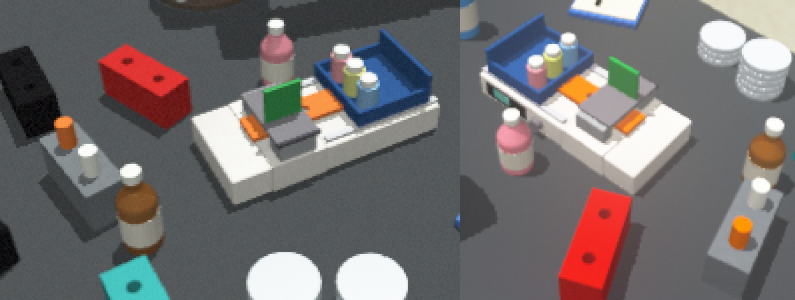

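View pics/wrist0.png

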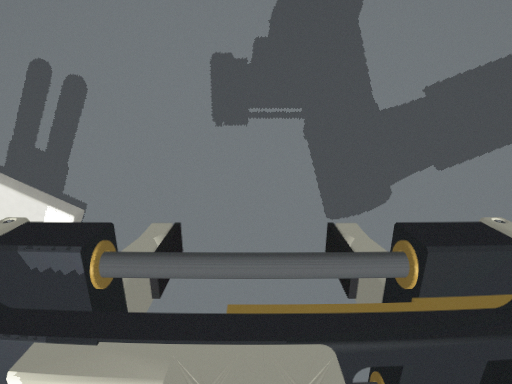

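The crops confirm it: the grey block holds the orange-knobbed pin, at scene (148,216) and side (334,277), and the white spare next to it. The fin is green and stands on the grey flap.

```bash
cat > m1.py <<'E'
from h import *
S,D=Cam("scene"),Cam("side")
def cent(c,lo,hi,roi):
    m=c.mask(lo,hi,roi); n,l,st,ce=cv2.connectedComponentsWithStats(m); i=1+np.argmax(st[1:,4]); 
    cnt=max(cv2.findContours((l==i).astype(np.uint8),0,1)[0],key=cv2.contourArea); return ce[i],st[i],cnt[:,0]
og=[(3,180,120),(16,255,255)]
a=cent(S,*og,(135,200,160,228));b=cent(D,*og,(320,262,350,295));print("pin",a[1],b[1],tri([S,D],[a[0],b[0]]))
wt=[(0,0,140),(180,60,255)]
a=cent(S,*wt,(150,220,168,240));b=cent(D,*wt,(336,244,352,264));print("spare",a[1],b[1],tri([S,D],[a[0],b[0]]))
gr=[(45,120,40),(75,255,255)]
a=cent(S,*gr,(240,180,275,220));b=cent(D,*gr,(250,170,285,205))
qs=[cv2.approxPolyDP(x[2].reshape(-1,1,2),3,True)[:,0].tolist() for x in (a,b)];print("fin",qs,tri([S,D],[a[0],b[0]]))
# corners of base at z=.05
cs=S.onz([(212,210.5),(234,239),(334,204)],.05);print("base",cs.round(4).tolist())
print("base side",D.onz([(305.5,219)],.05).round(4))
bl=[(105,150,40),(125,255,200)]
a=cent(S,*bl,(255,150,340,215));b=cent(D,*bl,(180,140,255,205))
for x in(a,b):print("tray",cv2.approxPolyDP(x[2].reshape(-1,1,2),3,True)[:,0].tolist())
E
python3 m1.py
```

```text
pin [142 209  11  16 121] [328 268  12  18 108] (array([ 0.46367268, -0.3515222 ,  0.08870804]), [array([ 0.2, -0.1]), array([0.2, 0.1])])
spare [150 220  18  20 264] [336 244  16  20 292] (array([ 0.54014117, -0.32943332,  0.09491245]), [array([ 1.5, -0.9]), array([1.6, 1.1])])
fin [[[264, 189], [247, 195], [248, 210], [264, 205]], [[260, 177], [275, 187]]] (array([ 0.5599558 , -0.04438909,  0.13136482]), [array([ 2. , -1.9]), array([1.9, 2. ])])
base [[0.4718, -0.1629, 0.05], [0.6129, -0.1396, 0.05], [0.59, 0.1986, 0.05]]
base side [[ 0.5938 -0.1628  0.05  ]]
tray [[307, 165], [303, 172], [291, 176], [304, 187], [304, 202], [294, 205], [279, 189], [279, 180], [273, 182], [273, 188], [293, 211], [328, 199], [330, 187]]
tray [[227, 168], [200, 183], [192, 180], [212, 192], [212, 177]]
```

```bash
python3 -m crank '[{"xyz":[6.9,7.2,-0.8],"delta_rot":[0,0,-13],"claw":0},{"xyz":[6.9,7.2,-0.8],"delta_rot":[0,0,-13],"claw":0},{"xyz":[6.9,7.2,-0.8],"delta_rot":[0,0,-13],"claw":0},{"xyz":[6.9,7.2,-0.8],"delta_rot":[0,0,-13],"claw":0},{"xyz":[13.9,14.5,-0.8],"delta_rot":[0,0,-26],"claw":1},{"xyz":[13.9,14.5,-0.8],"delta_rot":[0,0,-26],"claw":1},{"xyz":[13.9,14.5,-0.8],"delta_rot":[0,0,-26],"claw":1},{"xyz":[13.9,14.5,-0.8],"delta_rot":[0,0,-26],"claw":1},{"xyz":[13.9,14.5,-0.8],"delta_rot":[0,0,-26],"claw":1},{"xyz":[13.9,14.5,-0.8],"delta_rot":[0,0,-26],"claw":1},{"xyz":[13.9,14.5,-0.8],"delta_rot":[0,0,-26],"claw":1},{"xyz":[13.9,14.5,-0.8],"delta_rot":[0,0,-26],"claw":1}]' 20
python3 - <<'E'
from h import *
print(r.get_state()["joints"])
W=Cam("wrist");cv2.imwrite("pics/w1.png",W.img)
print(W.eye,W.proj([[.53,-.056,.08]]))
S=Cam("scene")
for n,uv,z in (("blue",(371,149),.17),("pink",(253,163),.12),("amber",(181,238),.14)): print(n,S.onz([uv],z).round(3))
E
```

```text
time_s: 1.75
tcp_pos: [0.48, 0.0309, 0.2505]
eef_rot: [-180.0, 0.0, -0.3]
contact_force: [0.0, 0.4, 0.6]
gripper_width: 0.013
gripper_force: 0.0
[ 2.71793774e+01  1.00550065e+00 -2.07378705e+01 -1.09391957e-02
 -6.82579978e+01  6.25412846e+01]
[0.55530329 0.03083812 0.40871884] [[330.08691191 132.15334977]]
blue [[0.519 0.358 0.17 ]]
pink [[0.377 0.011 0.12 ]]
amber [[ 0.641 -0.287  0.14 ]]
```

View pics/w1.png

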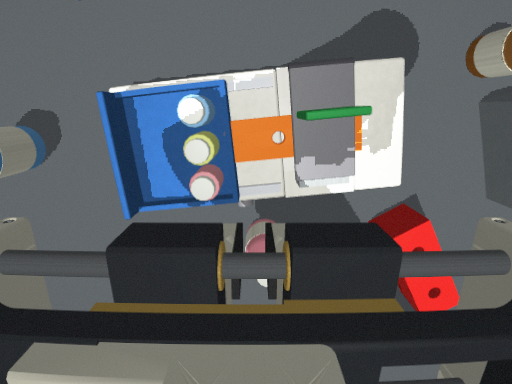

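The wrist view shows the tray hole at (278,138) in the orange tongue, the green fin at (335,112), the tray end wall on the left at (120,155), the base's -y corners at (404,60) and (402,187), and the blue bottle at (20,150).

```bash
cat > m2.py <<'E'
from h import *
W=Cam("wrist")
m=W.mask((45,120,40),(75,255,255),(290,90,390,130)); c=max(cv2.findContours(m,0,1)[0],key=cv2.contourArea)
b=cv2.boxPoints(cv2.minAreaRect(c)); P=W.onz(b,.148); print("fin box",b.round(1).tolist(),P.round(4).tolist(),P.mean(0))
m=W.mask((3,150,120),(18,255,255),(225,105,300,175))
for name,rows in (("top",0),("bot",1)):
    pts=[]
    for x in range(238,285):
        ys=np.where(m[:,x]>0)[0]; pts.append((x,ys[0]-.5 if rows==0 else ys[-1]+.5))
    Q=W.onz(pts,.064); vx,vy,x0,y0=cv2.fitLine(Q[:,:2].astype(np.float32),cv2.DIST_HUBER,0,.001,.001).ravel(); s=np.sign(vy)
    print("tongue",name,"yaw",np.degrees(np.arctan2(-vx*s,vy*s)),"pt",x0,y0)
c=max(cv2.findContours(m,cv2.RETR_CCOMP,1)[0],key=cv2.contourArea)
k=cv2.inRange(cv2.cvtColor(W.img,cv2.COLOR_BGR2HSV),np.array((0,0,0)),np.array((180,110,255)));roi=np.zeros_like(k);roi[130:147,270:284]=255
n,l,st,ce=cv2.connectedComponentsWithStats(k&roi);print("hole",st[1:].tolist(),ce[1:],W.onz(ce[1:],.064))
print("base corners",W.onz([(404,60),(402,187)],.05).round(4).tolist())
print("wall top",W.onz([(100,94),(125,215)],.11).round(4).tolist(), "flap right", W.onz([(354,64)],.088))
print("blue edge",W.onz([(45,148)],.1))
E
python3 m2.py
```

```text
fin box [[297.5, 111.0], [371.6000061035156, 104.80000305175781], [372.5, 114.5], [298.29998779296875, 120.5999984741211]] [[0.5538, -0.007, 0.148], [0.5595, -0.0729, 0.148], [0.5512, -0.0745, 0.148], [0.5455, -0.008, 0.148]] [ 0.55249573 -0.04059491  0.148     ]
tongue top yaw 5.299985 pt 0.5458593 0.022939853
tongue bot yaw 5.1929355 pt 0.49655217 0.023148153
hole [[273, 131, 11, 13, 111]] [[278.2972973  136.85585586]] [[0.52335471 0.00252244 0.064     ]]
base corners [[0.6132, -0.1468, 0.05], [0.4569, -0.1643, 0.05]]
wall top [[0.5724, 0.1879, 0.11], [0.4416, 0.1779, 0.11]] flap right [[ 0.60206434 -0.07420095  0.088     ]]
blue edge [[0.51720576 0.26493463 0.1       ]]
```

```bash
python3 -m crank '[{"xyz":[1.5,2.56,0],"delta_rot":[0,0,-5.6],"claw":1},{"xyz":[1.5,2.56,0],"delta_rot":[0,0,-5.6],"claw":1},{"xyz":[1.5,2.56,3.62],"delta_rot":[0,0,-5.6],"claw":1},{"xyz":[1.5,2.56,3.62],"delta_rot":[0,0,-5.6],"claw":1},{"xyz":[1.5,2.56,3.62],"delta_rot":[0,0,-5.6],"claw":1},{"xyz":[1.5,2.56,3.62],"delta_rot":[0,0,-5.6],"claw":1}]' 20
```

```text
time_s: 2.65
tcp_pos: [0.5262, -0.0453, 0.1438]
eef_rot: [180.0, -0.1, 5.5]
contact_force: [-0.0, 0.4, 0.6]
gripper_width: 0.0001
gripper_force: 0.0
```

```bash
python3 -m crank '[{"xyz":[0.42,0,0],"delta_rot":[0,0,0],"claw":1},{"xyz":[0.78,0,-0.25],"delta_rot":[0,0,0],"claw":1},{"xyz":[1.18,0,-0.47],"delta_rot":[0,0,0],"claw":1},{"xyz":[1.62,0,-0.6],"delta_rot":[0,0,0],"claw":1},{"xyz":[2.08,0,-0.67],"delta_rot":[0,0,0],"claw":1},{"xyz":[2.54,0,-0.65],"delta_rot":[0,0,0],"claw":1},{"xyz":[2.99,0,-0.57],"delta_rot":[0,0,0],"claw":1},{"xyz":[3.33,0,-0.43],"delta_rot":[0,0,0],"claw":1},{"xyz":[3.62,0,-0.27],"delta_rot":[0,0,0],"claw":1},{"xyz":[3.88,0,-0.08],"delta_rot":[0,0,0],"claw":1},{"xyz":[3.95,0,-0.02],"delta_rot":[0,0,0],"claw":1},{"xyz":[3.95,0,-0.02],"delta_rot":[0,0,0],"claw":1}]'
```

```text
time_s: 4.15
tcp_pos: [0.6424, -0.035, 0.142]
eef_rot: [-180.0, 0.1, 5.4]
contact_force: [0.5, 0.0, -0.3]
gripper_width: 0.0004
gripper_force: 0.2
```

```bash
python3 -m crank '[{"xyz":[0,0,-3.6],"delta_rot":[0,0,0],"claw":1},{"xyz":[0,0,-3.6],"delta_rot":[0,0,0],"claw":1},{"xyz":[-5.3,-1.7,-3.6],"delta_rot":[0,0,0],"claw":0.5},{"xyz":[-5.3,-1.7,-3.6],"delta_rot":[0,0,0],"claw":0.5},{"xyz":[-5.3,-1.7,-3.6],"delta_rot":[0,0,0],"claw":0.5},{"xyz":[-5.3,-1.7,-3.6],"delta_rot":[0,0,0],"claw":0.5},{"xyz":[-5.3,-1.7,-3.6],"delta_rot":[0,0,0],"claw":0.5}]'
python3 - <<'E'
from h import *
W=Cam("wrist");S=Cam("scene");cv2.imwrite("pics/w2.png",W.img)
a=W.img[40:260,60:460];b=S.img[150:260,195:395]
cv2.imwrite("pics/c2.png",np.vstack([cv2.resize(a,(800,440),interpolation=3)[:300],cv2.resize(b,(545,300),interpolation=3)[:, :545].copy() if 0 else cv2.copyMakeBorder(cv2.resize(b,(545,300),interpolation=3),0,0,0,255,0)]))
E
```

```text
time_s: 5.03
tcp_pos: [0.48, 0.0011, 0.2513]
eef_rot: [-180.0, -0.1, 5.4]
contact_force: [0.6, -0.6, -1.1]
gripper_width: 0.0418
gripper_force: 0.0
```

View pics/c2.png

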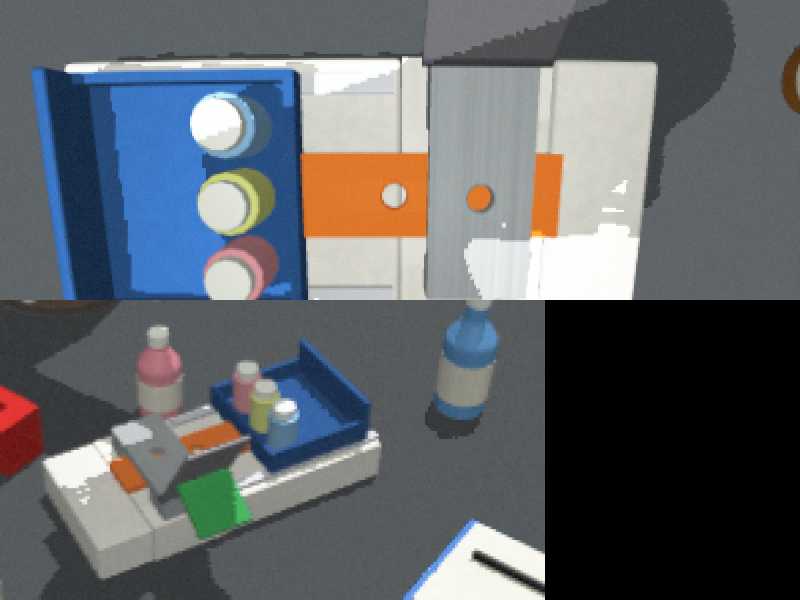

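The flap is open. The lock hole shows orange at wrist pixel (300,139) and the tray hole is at (257,137). Next I'll measure both, and the wall.

```bash
cat > m3.py <<'E'
from h import *
W=Cam("wrist"); hsv=cv2.cvtColor(W.img,cv2.COLOR_BGR2HSV); om=cv2.inRange(hsv,np.array((3,130,90)),np.array((18,255,255)))
roi=np.zeros_like(om);roi[128:150,289:312]=255
n,l,st,ce=cv2.connectedComponentsWithStats(om&roi);i=1+np.argmax(st[1:,4]);L=W.onz([ce[i]],.08)[0];print("lock",st[i],ce[i],L)
roi[:]=0;roi[128:148,246:268]=255
n,l,st,ce=cv2.connectedComponentsWithStats(~om&roi);i=1+np.argmax(st[1:,4]);T=W.onz([ce[i]],.064)[0];print("tray",st[i],ce[i],T)
d=(T-L)[:2];print("d",d,np.hypot(*d),"yaw",np.degrees(np.arctan2(-d[0],d[1])))
y=np.radians(5.3);ey=np.array([-np.sin(y),np.cos(y)])
print("wall mid(centre of thickness)",T[:2]+.181*ey)
E
python3 m3.py
```

```text
lock [294 133  11  12 111] [299.03603604 138.62162162] [ 0.52803577 -0.04642779  0.08      ]
tray [251 131  12  13 125] [256.464 137.304] [0.52344365 0.00188434 0.064     ]
d [-0.00459212  0.04831214] 0.04852988766502837 yaw 5.429712863656261
wall mid(centre of thickness) [0.50672458 0.18211051]
```

```bash
python3 -m crank '[{"xyz":[1.45,-5.92,0],"delta_rot":[0,0,0],"claw":0.5},{"xyz":[1.45,-5.92,0],"delta_rot":[0,0,0],"claw":0.5},{"xyz":[1.45,-5.92,0],"delta_rot":[0,0,0],"claw":0.5},{"xyz":[1.45,-5.92,0],"delta_rot":[0,0,0],"claw":0.5},{"xyz":[1.45,-5.92,3],"delta_rot":[0,0,0],"claw":0.5},{"xyz":[1.45,-5.92,4.5],"delta_rot":[0,0,0],"claw":0.5},{"xyz":[1.45,-5.92,5.5],"delta_rot":[0,0,0],"claw":0.5},{"xyz":[1.45,-5.92,5.5],"delta_rot":[0,0,0],"claw":0.5},{"xyz":[1.45,-5.92,5.5],"delta_rot":[0,0,0],"claw":1},{"xyz":[1.45,-5.92,5.5],"delta_rot":[0,0,0],"claw":1},{"xyz":[1.45,-5.92,5.5],"delta_rot":[0,0,0],"claw":1},{"xyz":[1.45,-5.92,5.5],"delta_rot":[0,0,0],"claw":1}]' 20
```

```text
time_s: 6.68
tcp_pos: [0.5067, 0.1821, 0.0864]
eef_rot: [-179.9, -0.1, 5.4]
contact_force: [0.9, -0.7, -0.8]
gripper_width: 0.0092
gripper_force: 0.0
```

```bash
python3 -m crank '[{"xyz":[0,0,0],"delta_rot":[0,0,0],"claw":1},{"xyz":[0,0,0],"delta_rot":[0,0,0],"claw":1},{"xyz":[0,0.4,0],"delta_rot":[0,0,0],"claw":1},{"xyz":[0,0.8,0],"delta_rot":[0,0,0],"claw":1},{"xyz":[0,1.2,0],"delta_rot":[0,0,0],"claw":1},{"xyz":[0,1.5,0],"delta_rot":[0,0,0],"claw":1},{"xyz":[0,1.63,0],"delta_rot":[0,0,0],"claw":1},{"xyz":[0,1.63,0],"delta_rot":[0,0,0],"claw":1},{"xyz":[0,1.63,0],"delta_rot":[0,0,0],"claw":1},{"xyz":[0,1.63,0],"delta_rot":[0,0,0],"claw":1}]' 20
```

```text
time_s: 7.92
tcp_pos: [0.5113, 0.1331, 0.0863]
eef_rot: [180.0, -0.0, 5.4]
contact_force: [-1.5, -1.1, 7.0]
gripper_width: 0.0077
gripper_force: 20.0
```

```bash
python3 -m crank '[{"xyz":[0,0,0],"delta_rot":[0,0,0],"claw":0.6},{"xyz":[0,0,0],"delta_rot":[0,0,0],"claw":0.6},{"xyz":[0,0,0],"delta_rot":[0,0,0],"claw":0.6},{"xyz":[0,0,-3.8],"delta_rot":[0,0,0],"claw":0.6},{"xyz":[0,0,-3.8],"delta_rot":[0,0,0],"claw":0.6},{"xyz":[-2.52,6.03,-3.8],"delta_rot":[0,0,0],"claw":0.6},{"xyz":[-2.52,6.03,-3.8],"delta_rot":[0,0,0],"claw":0.6},{"xyz":[-2.52,6.03,-3.8],"delta_rot":[0,0,0],"claw":0.6},{"xyz":[-2.52,6.03,-3.8],"delta_rot":[0,0,0],"claw":0.6},{"xyz":[-2.52,6.03,-3.8],"delta_rot":[0,0,0],"claw":0.6},{"xyz":[-2.52,6.03,-3.8],"delta_rot":[0,0,0],"claw":0.6}]'
python3 - <<'E'
from h import *
W=Cam("wrist");u=W.proj([[.5278,-.047,.08]])[0];print(W.eye,u);x,y=u.astype(int)
cv2.imwrite("pics/c3.png",cv2.resize(W.img[y-45:y+45,x-60:x+60],(800,600),interpolation=0)); print(x-60,y-45)
E
```

```text
time_s: 9.3
tcp_pos: [0.4532, -0.0532, 0.1995]
eef_rot: [-180.0, -0.0, 5.4]
contact_force: [0.3, -0.5, 1.0]
gripper_width: 0.0352
gripper_force: 0.0
[ 0.52813623 -0.04590404  0.35779218] [254.85838786 109.90770285]
194 64
```

View pics/c3.png

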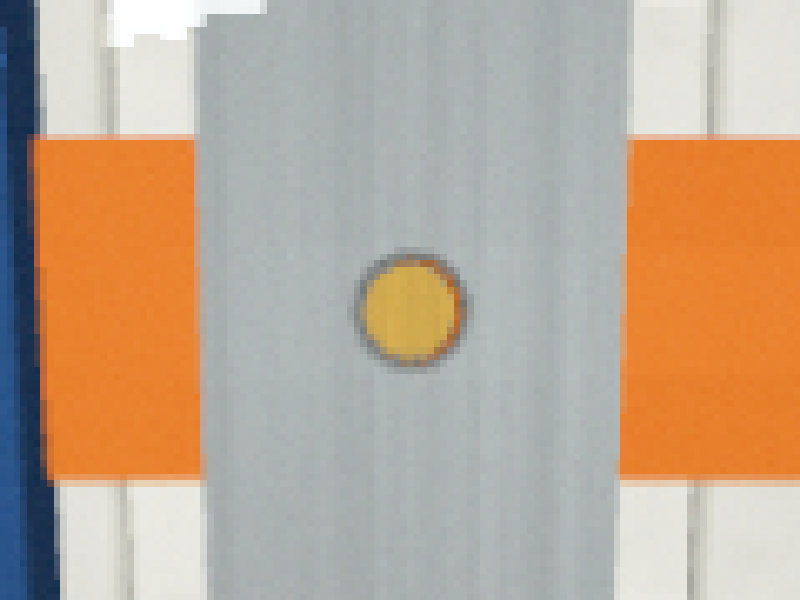

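The brass slider shows through both holes at (255.6,110.3), with only a sliver of orange on the -y side, so the tray is within about 1 mm. On to the pin.

```bash
python3 -m crank '[{"xyz":[-3.12,9.94,0],"delta_rot":[0,0,0],"claw":0.4},{"xyz":[-3.12,9.94,0],"delta_rot":[0,0,0],"claw":0.4},{"xyz":[-3.12,9.94,0],"delta_rot":[0,0,0],"claw":0.4},{"xyz":[-3.12,9.94,0],"delta_rot":[0,0,0],"claw":0.4},{"xyz":[-3.12,9.94,0],"delta_rot":[0,0,0],"claw":0.4},{"xyz":[-3.12,9.94,0],"delta_rot":[0,0,0],"claw":0.4},{"xyz":[-3.12,9.94,0],"delta_rot":[0,0,0],"claw":0.4},{"xyz":[-3.12,9.94,0],"delta_rot":[0,0,0],"claw":0.4},{"xyz":[-3.12,9.94,0],"delta_rot":[0,0,0],"claw":0.4}]'
python3 - <<'E'
from h import *
W=Cam("wrist");cv2.imwrite("pics/w4.png",W.img);u=W.proj([[.4637,-.3515,.114]])[0].astype(int);print(W.eye,u)
m=W.mask((3,130,90),(18,255,255),(u[0]-50,max(u[1]-50,0),u[0]+50,u[1]+50));c=max(cv2.findContours(m,0,1)[0],key=cv2.contourArea)
(x,y),rad=cv2.minEnclosingCircle(c);M=cv2.moments(c);print((x,y),rad,W.onz([(x,y)],.114),W.onz([(M["m10"]/M["m00"],M["m01"]/M["m00"])],.114),W.onz([(x-rad,y),(x+rad,y)],.114)[:,1])
E
```

```text
time_s: 10.48
tcp_pos: [0.3882, -0.3585, 0.1998]
eef_rot: [180.0, -0.0, 5.5]
contact_force: [-0.1, -0.4, -0.7]
gripper_width: 0.0527
gripper_force: 0.0
[ 0.463024   -0.35101975  0.35808204] [254 108]
(254.5, 109.5) 11.768702507019043 [[ 0.46310691 -0.3517143   0.114     ]] [[ 0.45962819 -0.35036726  0.114     ]] [-0.34202855 -0.3613992 ]
```

View pics/w4.png

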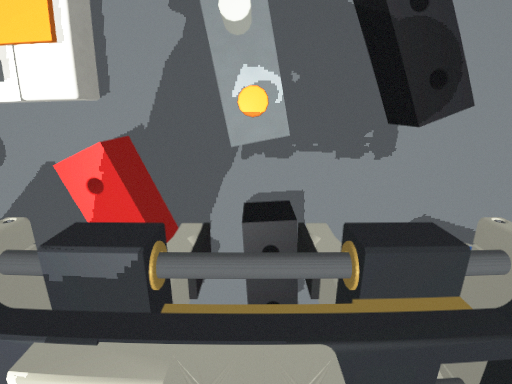

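The orange knob is at (253,101), partly overexposed to yellow. The white spare is at (235,6) and the rack is grey. I'll widen the mask.

Run:
```python
from h import *
W=Cam("wrist")
m=W.mask((3,130,90),(32,255,255),(225,75,285,130));c=max(cv2.findContours(m,0,1)[0],key=cv2.contourArea)
(x,y),rad=cv2.minEnclosingCircle(c);print((x,y),rad,cv2.fitEllipse(c),W.onz([(x,y)],.114),rad/W.K[0,0]*(.358-.114)*np.cos(.28))
print(W.onz([(235,6)],.114))
h=W  # hole as seen from the earlier pose
```

```text
(252.81936645507812, 100.34630584716797) 15.905658721923828 ((252.3651885986328, 100.37812042236328), (29.790231704711914, 30.878293991088867), 2.0932929515838623) [[ 0.47014556 -0.34983659  0.114     ]] 0.013081709299598874
[[ 0.53879299 -0.32959404  0.114     ]]
```

```bash
python3 -m crank '[{"xyz":[2.75,-0.03,0],"delta_rot":[0,0,0],"claw":0.4},{"xyz":[2.75,-0.03,0],"delta_rot":[0,0,0],"claw":0.4},{"xyz":[2.75,-0.03,2],"delta_rot":[0,0,0],"claw":0.4},{"xyz":[2.75,-0.03,3.5],"delta_rot":[0,0,0],"claw":0.4},{"xyz":[2.75,-0.03,4.13],"delta_rot":[0,0,0],"claw":0.4},{"xyz":[2.75,-0.03,4.13],"delta_rot":[0,0,0],"claw":0.4},{"xyz":[2.75,-0.03,4.13],"delta_rot":[0,0,0],"claw":1},{"xyz":[2.75,-0.03,4.13],"delta_rot":[0,0,0],"claw":1},{"xyz":[2.75,-0.03,4.13],"delta_rot":[0,0,0],"claw":1},{"xyz":[2.75,-0.03,4.13],"delta_rot":[0,0,0],"claw":1},{"xyz":[2.75,-0.03,4.13],"delta_rot":[0,0,0],"claw":1}]' 50
```

```text
time_s: 11.95
tcp_pos: [0.4698, -0.3512, 0.0765]
eef_rot: [180.0, -0.1, 5.4]
contact_force: [-0.7, 2.4, 6.2]
gripper_width: 0.0253
gripper_force: 50.0
```

```bash
python3 -m crank '[{"xyz":[0,0,-2],"delta_rot":[0,0,0],"claw":1},{"xyz":[0,0,-4.1],"delta_rot":[0,0,0],"claw":1},{"xyz":[0,0,-4.1],"delta_rot":[0,0,0],"claw":1},{"xyz":[1,-3.3,-4.1],"delta_rot":[0,0,0],"claw":1},{"xyz":[1,-3.3,-4.1],"delta_rot":[0,0,0],"claw":1},{"xyz":[1.9,-6.6,-4.1],"delta_rot":[0,0,0],"claw":1},{"xyz":[1.9,-6.6,-4.1],"delta_rot":[0,0,0],"claw":1},{"xyz":[2.85,-9.88,-4.1],"delta_rot":[0,0,0],"claw":1},{"xyz":[2.85,-9.88,-4.1],"delta_rot":[0,0,0],"claw":1},{"xyz":[2.85,-9.88,-4.1],"delta_rot":[0,0,0],"claw":1},{"xyz":[2.85,-9.88,-3.1],"delta_rot":[0,0,0],"claw":1},{"xyz":[2.85,-9.88,-3.1],"delta_rot":[0,0,0],"claw":1},{"xyz":[2.85,-9.88,-3.1],"delta_rot":[0,0,0],"claw":1}]' 50
cat > m5.py <<'E'
import sys
from h import *
S,D=Cam("scene"),Cam("side");st=r.get_state();t=st["tcp_pos"];print(t,st["eef_rot"])
cr=[]
for c in(S,D):
    tip=t+[0,0,-.068]; u=c.proj([tip,[.5274,-.0478,.08]]);print(u.round(1).tolist())
    x,y=u.mean(0).astype(int);cr.append(cv2.resize(c.img[y-45:y+30,x-35:x+35],(400,430),interpolation=3));print(x-35,y-45)
cv2.imwrite(sys.argv[1],np.hstack(cr))
E
python3 m5.py pics/c5.png
```

```text
time_s: 13.58
tcp_pos: [0.5269, -0.0486, 0.1691]
eef_rot: [180.0, 0.0, 5.3]
contact_force: [0.9, -0.0, -0.3]
gripper_width: 0.0253
gripper_force: 50.0
[ 0.52736158 -0.04831558  0.16960394] [ 1.79995081e+02 -7.43346068e-02  5.34499080e+00]
[[252.6, 199.2], [253.0, 204.6]]
217 156
[[262.2, 197.4], [261.9, 202.5]]
227 154
```

View pics/c5.png

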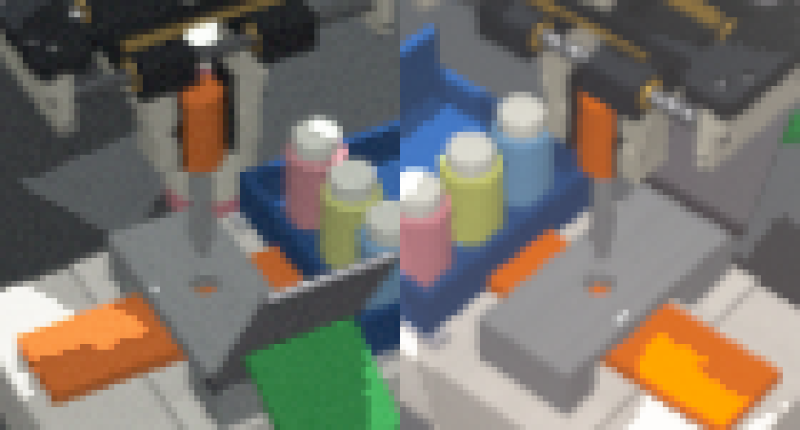

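The pin hangs upright, with its tip over the hole in both views, at crop (203,258) against (205,288) and (601,258) against (598,285). I'll go down in steps and watch the force.

```bash
python3 -m crank '[{"xyz":[0,0,0.4],"delta_rot":[0,0,0],"claw":1},{"xyz":[0,0,0.7],"delta_rot":[0,0,0],"claw":1},{"xyz":[0,0,0.9],"delta_rot":[0,0,0],"claw":1},{"xyz":[0,0,1.1],"delta_rot":[0,0,0],"claw":1},{"xyz":[0,0,1.3],"delta_rot":[0,0,0],"claw":1},{"xyz":[0,0,1.3],"delta_rot":[0,0,0],"claw":1}]' 50
```

```text
time_s: 14.42
tcp_pos: [0.5265, -0.048, 0.1291]
eef_rot: [180.0, 0.1, 5.4]
contact_force: [0.9, 0.7, -1.2]
gripper_width: 0.0253
gripper_force: 50.0
```

```bash
python3 -m crank '[{"xyz":[0,0,0.15],"delta_rot":[0,0,0],"claw":1},{"xyz":[0,0,0.3],"delta_rot":[0,0,0],"claw":1},{"xyz":[0,0,0.45],"delta_rot":[0,0,0],"claw":1},{"xyz":[0,0,0.6],"delta_rot":[0,0,0],"claw":1},{"xyz":[0,0,0.75],"delta_rot":[0,0,0],"claw":1},{"xyz":[0,0,0.9],"delta_rot":[0,0,0],"claw":1},{"xyz":[0,0,0.9],"delta_rot":[0,0,0],"claw":1}]' 50
```

```text
time_s: 15.3
tcp_pos: [0.5266, -0.048, 0.1022]
eef_rot: [180.0, 0.0, 5.4]
contact_force: [0.0, 0.6, -0.5]
gripper_width: 0.0254
gripper_force: 50.0
```

Free travel so far. Now the stiff 12 mm.

```bash
python3 -m crank '[{"xyz":[0,0,0.15],"delta_rot":[0,0,0],"claw":1},{"xyz":[0,0,0.25],"delta_rot":[0,0,0],"claw":1},{"xyz":[0,0,0.35],"delta_rot":[0,0,0],"claw":1},{"xyz":[0,0,0.43],"delta_rot":[0,0,0],"claw":1},{"xyz":[0,0,0.5],"delta_rot":[0,0,0],"claw":1},{"xyz":[0,0,0.5],"delta_rot":[0,0,0],"claw":1}]' 50
```

```text
time_s: 16.05
tcp_pos: [0.5272, -0.0479, 0.088]
eef_rot: [180.0, -0.0, 5.4]
contact_force: [-0.4, 0.2, 3.3]
gripper_width: 0.0254
gripper_force: 50.0
```

```bash
python3 -m crank '[{"xyz":[0,0,0.03],"delta_rot":[0,0,0],"claw":1},{"xyz":[0,0,0.06],"delta_rot":[0,0,0],"claw":1},{"xyz":[0,0,0.09],"delta_rot":[0,0,0],"claw":1},{"xyz":[0,0,0.09],"delta_rot":[0,0,0],"claw":1}]' 50
```

```text
time_s: 16.55
tcp_pos: [0.5273, -0.0479, 0.0865]
eef_rot: [180.0, -0.1, 5.4]
contact_force: [-4.5, 1.4, 17.7]
gripper_width: 0.0252
gripper_force: 50.0
```

```bash
python3 -m crank '[{"xyz":[0,0,0.03],"delta_rot":[0,0,0],"claw":1},{"xyz":[0,0,0.05],"delta_rot":[0,0,0],"claw":1},{"xyz":[0,0,0.05],"delta_rot":[0,0,0],"claw":1}]' 50
```

```text
time_s: 16.92
tcp_pos: [0.5274, -0.0479, 0.0864]
eef_rot: [180.0, -0.1, 5.4]
contact_force: [-10.9, 2.3, 33.3]
gripper_width: 0.0252
gripper_force: 50.0
```

It's against a hard stop at the predicted height, so the pin is home. I'll relax, release, retreat and check.

```bash
python3 -m crank '[{"xyz":[0,0,-0.1],"delta_rot":[0,0,0],"claw":1},{"xyz":[0,0,-0.1],"delta_rot":[0,0,0],"claw":0.5},{"xyz":[0,0,-0.1],"delta_rot":[0,0,0],"claw":0.5},{"xyz":[0,0,-0.1],"delta_rot":[0,0,0],"claw":0.5},{"xyz":[0,0,-0.1],"delta_rot":[0,0,0],"claw":0.5},{"xyz":[0,0,-1.5],"delta_rot":[0,0,0],"claw":0.5},{"xyz":[0,0,-3],"delta_rot":[0,0,0],"claw":0.5},{"xyz":[0,0,-5],"delta_rot":[0,0,0],"claw":0.5},{"xyz":[0,0,-5],"delta_rot":[0,0,0],"claw":0.5},{"xyz":[-3,0,-5],"delta_rot":[0,0,0],"claw":0.5},{"xyz":[-3,0,-5],"delta_rot":[0,0,0],"claw":0.5},{"xyz":[-3,0,-5],"delta_rot":[0,0,0],"claw":0.5}]'
python3 - <<'E'
from h import *
S,D=Cam("scene"),Cam("side")
L=S.img[140:290,120:395];a=cv2.resize(L,(770,420)[:2],interpolation=3)
z=[cv2.resize(c.img[y-35:y+20,x-40:x+40],(262,180),interpolation=3) for c,(x,y) in ((S,(253,205)),(D,(262,203)))]+[cv2.resize(D.img[225:315,290:370],(246,180),interpolation=3)]
cv2.imwrite("pics/c6.png",np.vstack([a,np.hstack(z)]))
E
```

```text
time_s: 18.42
tcp_pos: [0.4355, -0.0566, 0.2334]
eef_rot: [-180.0, -0.0, 5.4]
contact_force: [-0.1, 0.1, 1.5]
gripper_width: 0.0436
gripper_force: 0.0
```

View pics/c6.png

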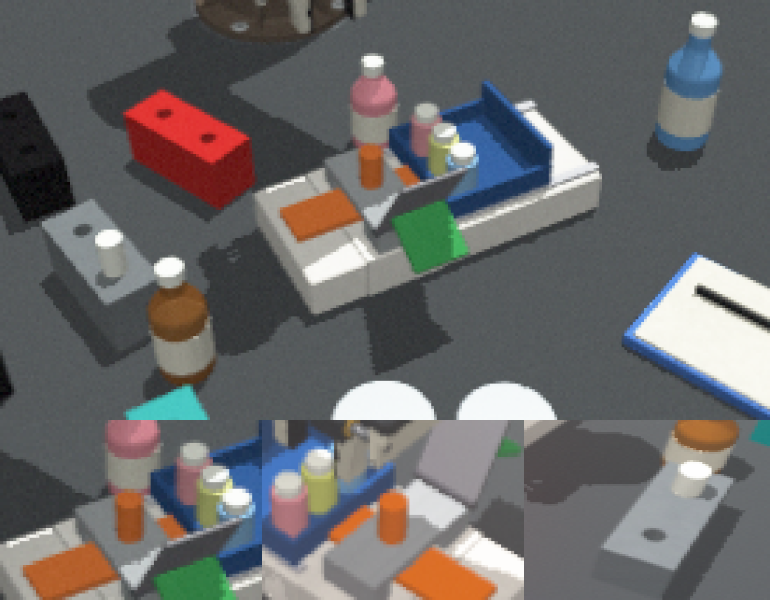

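The pin's knob sits flush on the bridge at crop (370,167). The flap is open, the spare is still in the rack at (110,250), and all three bottles are standing where they were. Handing in.

```bash
python3 -c "
from plant import job
print(job.close_job())"
```

```text
the job is handed in; nothing more can be done
None
```

The job is handed in at about 18 s on the robot clock: the flap stands open by itself, the tray is lined up, the orange-knobbed pin is pressed home flush on the bridge, and the spare pin and three bottles are untouched; no verdict came back on handing in.

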